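# Make up the valve-trial and bracket-trial kits

### The arm

A 7-joint arm with a two-finger parallel gripper is mounted at the origin on a cart in front of the work surface, level with it; the furniture and walls round the work are solid. World frame = base frame: x ahead of the robot, y to its left, z up, the work surface at z = 0. Lengths are in m, angles in rad, forces in N, time in s.
With the tool pointing down it reaches from about 0.35 to 0.9 m from the base axis. Payload 8.1 kg.
Tool frame: the origin (TCP) lies midway between the tips of the shut fingers; the grasp point (between the pads) lies behind it (arm.tcp_to_grasp is the z of the grasp point in the tool frame, in m); z points along the fingers, y is the line along which they close (so a half turn about z gives the same grasp; the last joint's range is limited). The gripper opens to 92 mm and grips with 3 to 60 N. Pads are 19 mm wide; open, the fingers measure 130 mm over their backs; the gripper's body (75 mm by 190 mm) begins 47 mm behind the grasp point.
Start: joints at [-1.225, 0.434, 0.025, 1.573, -0.012, 1.134, -0.075], TCP at [0.271, 0.563, 0.227] pointing down, gripper open.
Joint ranges: [-2.62, 2.62], [-0.44, 2.09], [-1.27, 1.32], [0.08, 2.57], [-1.32, 4.46], [0.12, 2], [-2.74, 2.74]. Speed limits (rad/s): [2.22, 2.22, 3.01, 3.01, 3.14, 3.14, 3.14].

### API

Orientations are given as a rotation vector (axis times angle).
In Python, from cell import readout, vision, arm gives the robot as it stands.
- The arm moves only by the tool carry_out, never from a script. Its argument "increments" is one flat list of numbers, 6 for each row, row after row: the shift along the world's x, y, z in mm, then the turn, a rotation vector about the world's x, y, z in rad. In form: [tx, ty, tz, wx, wy, wz, tx, ty, tz, wx, wy, wz, ...]. A call has 1 to 20 rows; each row shifts and turns the commanded pose from where the row before left it; what a row does not reach is not made up. A row lasts 1/8 s, in which the tool goes at most 62.5 mm and 10.7 degrees, less where a joint would pass 70% of its speed; a pose out of reach is approached as far as the arm can. A call with a gripper value outside its range is refused whole. "grip" is the closure, from 0 (fully open) to 1 (shut), set as the call begins (left out, the last holds). The fingers move at their own pace and stop on an object; "newtons" is the grip in N (left out, the last holds). Time passes only in rows, so rows that do not move let the fingers close. It gives the time, the measured TCP pose, the force, the opening and the grip force at its end, in the units of the state.
- readout.observe(): the state, without advancing time (a new reading comes with each control period).
- vision.get_image(name): name is "scene" or "top" or "wrist"; returns the picture (420x560x3 uint8, red, green, blue); there is no depth.
- vision.calibration(name): a dict with "fov_y" (degrees; the focal length in pixels is half the picture's height over the tangent of half this angle, whatever the lens; pixels are square), "cx", "cy" (the principal point, pixels), "pose" (4x4, takes a point from camera to world coordinates). Camera axes: x right, y up, looking along -z (the intrinsics and any distortion apply to the point x, -y, -z); pixel columns grow to the right and rows downward; lengths in m; the calibration is good to about 2 mm. A picture is of the moment at which its call begins: read the wrist's pose just before it. calibration takes no time and is no camera call; for the wrist camera it gives the pose at the moment of the call.
- arm.sign_off(): hands the job in; it is judged then, once.
The state is a dict: "clock": time; "joints": joint angles; "dq": joint speeds; "joint_efforts": joint torques, N m; "position": TCP position; "ee_rot": TCP orientation; "force": force on the tool from outside, world axes, zero at the start; "ft_torque": the same for the moment, N m; "width": opening from 0.0 (shut) to 1.0 (fully open); "gripper_force": force on a finger pad.
Only numpy, scipy, OpenCV 4.12 (cv2) and the standard library are available. Lean on these libraries where they do the work, as an engineer would, in place of code of your own. Each camera call takes 0.05 s, during which the arm holds its last target. There are 200 camera calls.

### The job

Make up two trial kits from the stock on the bench. In the yellow tray put the dark grey valve body, lying in the long compartment, and the sample jar with the black lid, standing in either small compartment (the other stays empty); in the red tray put the folded blue hex key set, lying in the long compartment, and the white-lidded jar and the white angle bracket, each in a small compartment of its own, the bracket resting on its foot as it does now. Every piece must rest flat on the floor of its compartment, right way up; set the pieces down rather than dropping them, keep the jars upright, and leave the marker, the side cutter and the glue stick where they are.

Things in the scene. Friction and masses are not known exactly. Their poses are not given: they have to be found in the camera images.
- red_tray: fixed red tray, light grey floors, 140 (x) x 152 (y) mm; origin centre of underside, on bench, z up. Floor 4 mm thick; walls, dividers 4 thick, to 12 and 11 mm over bench. +x half: long compartment, inside 64 (x) x 144 (y), centre (+34, 0). -x half: two small ones, inside 64 x 70, centres (-34, +37), (-34, -37). White label on -x wall. +x points away from the robot within 0.35 rad
- yellow_tray: fixed yellow tray, light grey floors, 140 (x) x 152 (y) mm; origin centre of underside, on bench, z up. Floor 4 mm thick; walls, dividers 4 thick, to 12 and 11 mm over bench. +x half: long compartment, inside 64 (x) x 144 (y), centre (+34, 0). -x half: two small ones, inside 64 x 70, centres (-34, +37), (-34, -37). White label on -x wall. +x points away from the robot within 0.35 rad
- valve_body: dark grey printed valve body lying flat, 36 (x) x 117 (y) x 42 mm high, about 0.06 kg; origin: centre of its underside, z up, pipe axis along its y. The block to grip reaches from -18 to +18 mm in x, -28 to +32 mm in y and to 34 mm height, with a low round boss on top; the round pipe ends run on to y = -58 and +58
- hex_keys: folded dark blue hex key set lying flat, 26 (x) x 90 (y) x 22 mm high (two side plates, 24 mm apart over the outsides), about 0.09 kg; origin: centre of its underside, z up, long axis y; grip across x
- dark_jar: round sample jar with light brown contents and a wide black screw lid, diameter 43, height 62 mm, about 0.09 kg, standing; origin: centre of its underside, z up; grip the upper body or lid
- white_jar: round white sample jar with a yellow band and a wide white screw lid, diameter 40, height 70 mm (solid to 63), about 0.08 kg, standing; origin: centre of its underside, z up; grip the upper body or lid
- bracket: off-white printed angle bracket, an L standing on its foot, 50 (x) x 30 (y) x 45 mm high, about 0.03 kg; origin: centre of the underside of the foot, z up. The foot is 6 mm thick over the whole 50 x 30 mm; the upright wall is 6 mm thick, at the -x end (x = -25 to -19 mm), 30 mm wide along y, up to 45 mm height; grip the wall across y
- marker: bystander: white marker pen with a blue cap, lying behind the stock, 19 x 136 (y) x 21 mm; origin under its centre; leave it
- side_cutter: bystander: side cutter with blue handles lying at the left rear, 52 x 131 (y) x 14 mm; origin under its centre; leave it
- glue_stick: bystander: yellow and blue glue stick standing at the right rear, diameter 28, height 95 mm; origin: centre of its underside; leave it

How it is judged:
At the end, for the whole second after the job is handed in: Each piece flat in its compartment of its tray (origin 1 to 7.5 mm over the tray underside, tilt < 0.09 rad), off centre in tray x, y by less than: valve body 16, 16 mm; jars 15, 18; hex keys 22, 30; bracket 19, 22 (jar and bracket in separate bays); all at rest, untouched (x of valve_body in the frame of yellow_tray between 0.018 and 0.05 m and y of valve_body in the frame of yellow_tray between -0.016 and 0.016 m and z of valve_body in the frame of yellow_tray between 0.001 and 0.0075 m and ((x of dark_jar in the frame of yellow_tray between -0.049 and -0.019 m and y of dark_jar in the frame of yellow_tray between 0.019 and 0.055 m and z of dark_jar in the frame of yellow_tray between 0.001 and 0.0075 m) or (x of dark_jar in the frame of yellow_tray between -0.049 and -0.019 m and y of dark_jar in the frame of yellow_tray between -0.055 and -0.019 m and z of dark_jar in the frame of yellow_tray between 0.001 and 0.0075 m)) and x of hex_keys in the frame of red_tray between 0.012 and 0.056 m and y of hex_keys in the frame of red_tray between -0.03 and 0.03 m and z of hex_keys in the frame of red_tray between 0.001 and 0.0075 m and ((x of white_jar in the frame of red_tray between -0.049 and -0.019 m and y of white_jar in the frame of red_tray between 0.019 and 0.055 m and z of white_jar in the frame of red_tray between 0.001 and 0.0075 m) or (x of white_jar in the frame of red_tray between -0.049 and -0.019 m and y of white_jar in the frame of red_tray between -0.055 and -0.019 m and z of white_jar in the frame of red_tray between 0.001 and 0.0075 m)) and ((x of bracket in the frame of red_tray between -0.053 and -0.015 m and y of bracket in the frame of red_tray between 0.015 and 0.059 m and z of bracket in the frame of red_tray between 0.001 and 0.0075 m) or (x of bracket in the frame of red_tray between -0.053 and -0.015 m and y of bracket in the frame of red_tray between -0.059 and -0.015 m and z of bracket in the frame of red_tray between 0.001 and 0.0075 m)) and horizontal distance between white_jar and bracket above 0.035 m and angle between each of valve_body, hex_keys, dark_jar, white_jar, bracket's own z axis and vertical below 0.09 rad and linear speed of each of valve_body, hex_keys, dark_jar, white_jar, bracket below 0.02 m/s and contact force between each of valve_body, hex_keys, dark_jar, white_jar, bracket and the fingers below 0.2 N).
It fails at once if the marker, the side cutter or the glue stick is moved more than 15 mm (distance of any of marker, side_cutter, glue_stick from where it was at the start of the episode above 0.015 m).
It fails at once if a jar is tipped more than 45 degrees (angle between any of dark_jar, white_jar's own z axis and vertical above 0.785 rad).
It fails at once if a piece is dropped or thrown: faster than 0.7 m/s (a fall of 25 mm) while no finger touches it ((linear speed of valve_body above 0.7 m/s and contact force between valve_body and the fingers below 0.05 N) or (linear speed of hex_keys above 0.7 m/s and contact force between hex_keys and the fingers below 0.05 N) or (linear speed of dark_jar above 0.7 m/s and contact force between dark_jar and the fingers below 0.05 N) or (linear speed of white_jar above 0.7 m/s and contact force between white_jar and the fingers below 0.05 N) or (linear speed of bracket above 0.7 m/s and contact force between bracket and the fingers below 0.05 N)).
It also fails if it takes over 120 s, if anything falls off the work surface, if the arm or the gripper's body presses on something with over 40 N, if the wrist force passes 120 N, or if a joint passes its speed limit or range.

## Working session

There is one attempt and no reset: what is moved stays moved. The work goes in short steps, Python scripts to look and compute and a tool call to move; the robot and the scene stay as the last step left them, time stands still between calls to the robot, and variables do not carry over. Pictures are saved under pics/ and viewed, at most 16 in all, crops included, and the job is handed in when it is done.

Besides the shell and the picture viewer there is one more tool, called after "Request:" as name(argument=value, ...), one argument or row to a line, values as JSON. carry_out: Moves the arm, as the interface text tells. Its arguments: {"type":"object","properties":{"increments":{"type":"array","items":{"type":"number"}},"grip":{"type":"number"},"newtons":{"type":"number"}},"required":["increments"]}

```bash
mkdir -p pics; cat > h.py <<'E'
import numpy as np,cv2
from cell import readout,vision,arm
def snap(n,f):
    c=vision.calibration(n);im=vision.get_image(n);cv2.imwrite(f'pics/{f}.png',im[:,:,::-1]);np.save(f'pics/{f}.npy',im)
    import pickle;pickle.dump(c,open(f'pics/{f}.pkl','wb'));return im,c
def load(f):
    import pickle;return np.load(f'pics/{f}.npy'),pickle.load(open(f'pics/{f}.pkl','rb'))
def ray(c,u,v,h=420):
    f=h/2/np.tan(np.radians(c['fov_y'])/2);p=np.array(c['pose'])
    d=p[:3,:3]@np.array([(u-c['cx'])/f,-(v-c['cy'])/f,-1]);return p[:3,3],d
def onz(c,u,v,z):
    o,d=ray(c,u,v);return (o+d*(z-o[2])/d[2])
E
python3 - <<'E'
from h import *
s=readout.observe();print(s,arm.tcp_to_grasp)
for n in('scene','top'):
    im,c=snap(n,n+'0');print(n,c)
E
```

```text
{'clock': 0.0, 'joints': array([-1.22460408,  0.43523295,  0.02495962,  1.57407651, -0.01158278,
        1.1340036 , -0.07507105]), 'dq': array([-8.48482698e-04, -9.97755249e-04, -2.29824884e-04,  8.49846443e-05,
        2.30710170e-03, -2.14260652e-03, -9.63889262e-04]), 'joint_efforts': array([ 5.58481815e-05, -6.67842937e+01,  9.84726660e-01, -3.14465868e+01,
       -6.06392696e-02,  4.28353669e-02,  2.00233872e-04]), 'position': array([0.27100415, 0.56262945, 0.2259466 ]), 'ee_rot': array([-6.99047733e-01, -3.06262567e+00,  2.45508080e-03]), 'force': array([ 0.2481487 , -0.07450342,  0.58147956]), 'ft_torque': array([ 0.04514677, -0.02791561,  0.01416182]), 'gripper_force': 0.0, 'width': 0.999360561315714} -0.0188
scene {'fov_y': 43.83680109665225, 'cx': 285.2081714516794, 'cy': 211.26105678379483, 'pose': array([[ 5.92899891e-01,  5.99783445e-01, -5.37335592e-01,
        -1.95506014e-01],
       [-8.05276174e-01,  4.41647490e-01, -3.95572723e-01,
        -5.87682277e-01],
       [ 5.49449453e-05,  6.67238574e-01,  7.44844066e-01,
         1.15606588e+00],
       [ 0.00000000e+00,  0.00000000e+00,  0.00000000e+00,
         1.00000000e+00]])}
top {'fov_y': 43.31535681643119, 'cx': 281.16767610045724, 'cy': 205.93065389744652, 'pose': array([[ 2.11929143e-02,  9.92966573e-01, -1.16482813e-01,
         4.58078622e-01],
       [-9.99767645e-01,  2.15074515e-02,  1.44390718e-03,
        -6.36155182e-04],
       [ 3.93900001e-03,  1.16425147e-01,  9.93191658e-01,
         1.37592143e+00],
       [ 0.00000000e+00,  0.00000000e+00,  0.00000000e+00,
         1.00000000e+00]])}
```

View pics/top0.png

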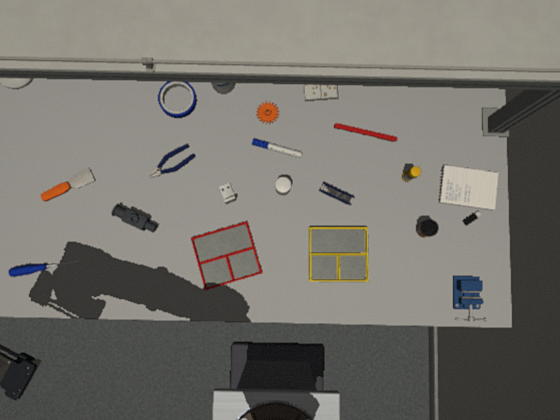

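View pics/scene0.png

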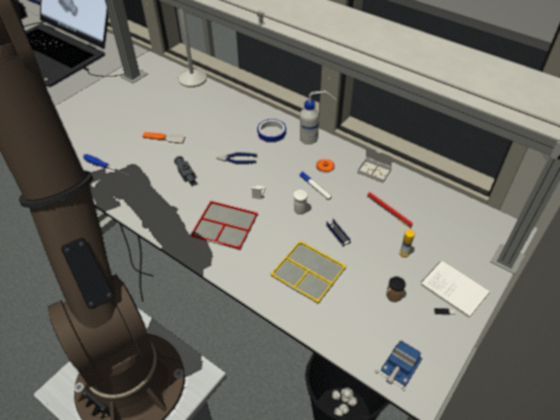

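The top view shows the valve body at (134,216), bracket (227,192), white jar (284,184), hex keys (337,192), dark jar (427,226), red tray (226,254) and yellow tray (339,254). The bystanders are the cutter (174,160), marker (277,147) and glue stick (411,172).

```bash
python3 - <<'E'
from h import *
im,c=load('top0');hsv=cv2.cvtColor(im,cv2.COLOR_RGB2HSV)
def rect(m,z,name):
    cs,_=cv2.findContours(m.astype(np.uint8),cv2.RETR_EXTERNAL,cv2.CHAIN_APPROX_NONE)
    k=max(cs,key=cv2.contourArea)[:,0,:]
    P=np.array([onz(c,u,v,z)[:2] for u,v in k])*1000
    r=cv2.minAreaRect(P.astype(np.float32));print(name,np.round(r[0],1),np.round(r[1],1),round(r[2],1),'centroid',P.mean(0).round(1))
def box(m,u0,u1,v0,v1):
    o=np.zeros_like(m);o[v0:v1,u0:u1]=m[v0:v1,u0:u1];return o
H,S,V=[hsv[:,:,i].astype(int) for i in range(3)]
rect(box((S>120)&((H<8)|(H>172)),185,268,215,295),.012,'red')
rect(box((S>120)&(H>20)&(H<35),300,375,220,290),.012,'yellow')
rect(box(V<105,108,162,200,234),.02,'valve')
rect(box(V<120,316,358,178,206),.015,'hex')
rect(box(V<70,413,442,213,240),.055,'dark')
bg=np.median(im[170:205,240:270].reshape(-1,3),0);print(bg)
rect(box(V>195,272,295,172,197),.068,'white')
rect(box(V>195,215,240,180,205),.02,'bracket')
for n,b in(('br',(205,250,172,212)),('hex',(310,365,172,212)),('valve',(104,168,194,238)),('wj',(265,305,165,205))):
    cv2.imwrite(f'pics/c_{n}.png',0)if 0 else None
t=[cv2.resize(im[b[2]:b[3],b[0]:b[1]],(400,300),interpolation=cv2.INTER_CUBIC) for b in((205,258,172,212),(310,363,172,212),(108,161,196,236),(400,453,205,245))]
cv2.imwrite('pics/crop.png',np.vstack([np.hstack(t[:2]),np.hstack(t[2:])])[:,:,::-1])
E
```

```text
red [488.2 136.3] [140.9 151.5] 17.8 centroid [488.  136.7]
yellow [ 498.6 -151.8] [140.9 150.9] 1.2 centroid [ 497.7 -151.3]
valve [580.2 372.2] [124.7  45.1] 66.7 centroid [579.8 374.1]
hex [ 654.5 -145.9] [91.5 30.9] 65.9 centroid [ 656.1 -141.3]
dark [ 570.3 -367.7] [50.2 53.1] 1.2 centroid [ 569.9 -366.4]
[149. 146. 139.]
white [655.4  -3.7] [12.6 30. ] 1.2 centroid [655.8  -3. ]
bracket [629.4 140.2] [0. 0.] 0.0 centroid [629.4 140.2]
```

View pics/crop.png

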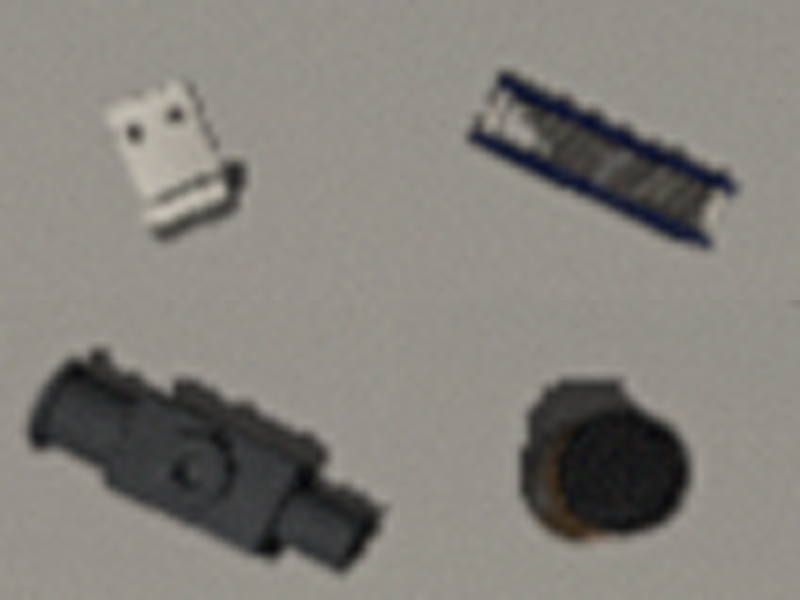

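The tray outlines measure 141 x 151 mm, which matches the given size, and the piece axes are clear. I'll go above the valve body first.

Request:
carry_out(
  increments=[31,-19,0,0,0,-0.153,31,-19,0,0,0,-0.153,31,-19,0,0,0,-0.153,31,-19,0,0,0,-0.153,31,-19,0,0,0,-0.153,31,-19,0,0,0,-0.153,31,-19,0,0,0,-0.153,31,-19,0,0,0,-0.153,31,-19,0,0,0,-0.153,31,-19,0,0,0,-0.153,0,0,0,0,0,0,0,0,0,0,0,0],
  grip=0,
)

```text
clock: 1.6
position: [0.5805, 0.3736, 0.2262]
ee_rot: [-2.624, -1.727, 0.002]
force: [-0.7, 0.8, -0.2]
width: 0.998
gripper_force: 0.0
```

```bash
cat >> h.py <<'E'
def tool():
    from scipy.spatial.transform import Rotation as R
    s=readout.observe();M=R.from_rotvec(s['ee_rot']).as_matrix()
    print('t',round(s['clock'],2),'tcp',(s['position']*1000).round(1),'closeyaw',np.degrees(np.arctan2(M[1,1],M[0,1])).round(1),'z',M[:,2].round(3),'q7',s['joints'][6].round(2),'w',round(s['width']*92,1),'F',s['force'].round(1),'gf',round(s['gripper_force'],1))
    return s
E
python3 - <<'E'
from h import *
tool();im,c=snap('wrist','w1');print(np.array(c['pose']).round(3),c['fov_y'],c['cx'],c['cy'])
im,c=load('top0')
g=cv2.cvtColor(im,cv2.COLOR_RGB2GRAY)
print(g[172:198,270:298:1][::2])
E
```

```text
t 1.6 tcp [580.5 373.6 226.2] closeyaw -23.3 z [-0.001 -0.    -1.   ] q7 -0.85 w 91.9 F [-0.7  0.8 -0.2] gf 0.0
[[ 0.919  0.375  0.123  0.613]
 [-0.395  0.875  0.281  0.45 ]
 [-0.002 -0.306  0.952  0.384]
 [ 0.     0.     0.     1.   ]] 61.457777335245154 277.71164916998964 210.29556430129034
[[145 143 144 145 147 144 145 144 144 145 146 144 147 146 148 146 148 145
  147 146 144 143 144 146 145 146 145 145]
 [146 146 145 146 143 144 147 146 148 150 135 109 109 106 108 108 106 110
  124 145 145 147 147 145 145 143 146 144]
 [147 143 146 147 146 144 148 146 121  61  55  59  70  70  67  55  52  47
   46  57  97 148 149 144 145 146 147 145]
 [145 147 145 145 145 146 144 133 124 160 176 184 178 179 179 176 161 134
   86  51  49 103 149 147 145 145 146 144]
 [144 147 144 148 146 141 149 174 178 182 181 177 178 178 178 177 180 182
  172 133  70  50  98 147 150 144 146 144]
 [146 144 145 146 146 157 179 182 183 182 182 182 182 182 179 182 181 180
  178 177 144  59  94 148 148 147 147 146]
 [145 146 146 145 146 157 183 183 184 184 183 184 186 185 183 183 182 179
  178 181 155  94 127 146 146 145 146 144]
 [147 145 145 144 136 147 189 189 187 188 191 192 192 190 189 184 185 183
  181 183 161 123 146 145 147 147 145 146]
 [147 147 147 147 145 137 152 194 198 193 195 196 198 195 192 191 189 189
  191 169 133 143 146 146 145 144 146 145]
 [144 145 146 145 146 128  94 124 174 200 203 204 203 202 201 201 198 178
  135  97 130 146 146 145 148 146 147 146]
 [146 147 145 145 148 149 133  85  79  99 125 146 153 156 144 126 108  79
   96 128 149 149 144 146 144 145 145 148]
 [147 147 145 147 148 147 148 144 134 115  96  85  77  80  81  85 104 133
  147 146 148 146 147 147 145 146 149 144]
 [148 144 149 149 146 148 146 148 146 147 148 149 149 147 147 149 148 149
  146 147 151 145 145 144 149 145 147 146]]
```

View pics/w1.png

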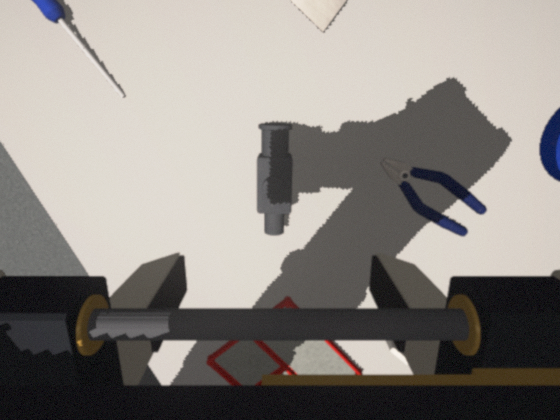

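The wrist view shows the valve block at u 258–292, v 155–213, with its axis straight up the picture, so the tool yaw is right.

```bash
python3 - <<'E'
from h import *
im,c=load('w1')
for q in((258,184),(292,184),(275,155),(275,213),(275,184),(275,123),(275,235)): print(q,(onz(c,*q,.034 if abs(q[1]-184)<40 else .02)*1000).round(1))
im,c=load('top0')
print('wj',(onz(c,283,184.2,.07)*1000).round(1))
cr=lambda x,y,u0,v0:(u0+(x%400)/7.547,v0+(y%300)/7.5)
print('brwall',(onz(c,*cr(187,198,205,172),.045)*1000).round(1))
print('hex',(onz(c,*cr(605,158,310,172),.02)*1000).round(1))
print('dark',(onz(c,*cr(623,468,400,205),.062)*1000).round(1))
E
```

```text
(258, 184) [560.6 381.1  34. ]
(292, 184) [592.3 367.5  34. ]
(275, 155) [588.1 401.3  34. ]
(275, 213) [564.1 345.8  34. ]
(275, 184) [576.4 374.3  34. ]
(275, 123) [599.9 428.8  20. ]
(275, 235) [552.  318.1  20. ]
wj [666.  -6.  70.]
brwall [630.6 128.2  45. ]
hex [ 653.8 -146.9   20. ]
dark [ 566.3 -373.4   62. ]
```

Block width is 35 mm and length 60 mm, centred at (576,374). Descend and grip.

Request:
carry_out(
  increments=[-4,0,-50,0,0,0,0,0,-55,0,0,0,0,0,-50,0,0,0,0,0,-35,0,0,0,0,0,-15,0,0,0,0,0,-9,0,0,0,0,0,0,0,0,0,0,0,0,0,0,0],
)

```text
clock: 2.65
position: [0.578, 0.3737, 0.0142]
ee_rot: [-2.625, -1.725, -0.003]
force: [-0.1, -0.5, 0.1]
width: 1.001
gripper_force: 0.0
```

Request:
carry_out(
  increments=[0,0,0,0,0,0,0,0,0,0,0,0,0,0,0,0,0,0,0,0,0,0,0,0,0,0,0,0,0,0,0,0,0,0,0,0],
  grip=1,
  newtons=25,
)

```text
clock: 3.4
position: [0.5772, 0.3731, 0.0127]
ee_rot: [2.625, 1.725, -0.0]
force: [-0.3, -0.2, 0.6]
width: 0.397
gripper_force: 0.2
```

Request:
carry_out(
  increments=[0,0,0,0,0,0,0,0,0,0,0,0,0,0,10,0,0,0,0,0,30,0,0,0,0,0,40,0,0,0,0,0,20,0,0,0,0,0,0,0,0,0],
)

```text
clock: 4.28
position: [0.5781, 0.3736, 0.1143]
ee_rot: [-2.625, -1.725, -0.005]
force: [0.0, -0.1, -0.6]
width: 0.39
gripper_force: 25.0
```

Request:
carry_out(
  increments=[-3,-30,0,0,0,0.036,-4,-44,0,0,0,0.036,-4,-45,0,0,0,0.036,-4,-45,0,0,0,0.036,-4,-45,0,0,0,0.036,-4,-45,0,0,0,0.036,-4,-45,0,0,0,0.036,-4,-45,0,0,0,0.036,-4,-45,0,0,0,0.035,-4,-45,0,0,0,0.035,-3,-45,0,0,0,0.035,-2,-45,0,0,0,0.034,0,0,0,0,0,0,0,0,0,0,0,0,0,0,0,0,0,0],
)

```text
clock: 6.15
position: [0.533, -0.1493, 0.1121]
ee_rot: [-2.197, -2.244, 0.0]
force: [-0.8, -0.2, -0.3]
width: 0.391
gripper_force: 25.0
```

```bash
python3 - <<'E'
from h import *
tool();snap('wrist','w2')
E
```

```text
t 6.15 tcp [ 533.  -149.3  112.1] closeyaw 1.2 z [-0.001  0.001 -1.   ] q7 0.39 w 36.0 F [-0.8 -0.2 -0.3] gf 25.0
```

View pics/w2.png

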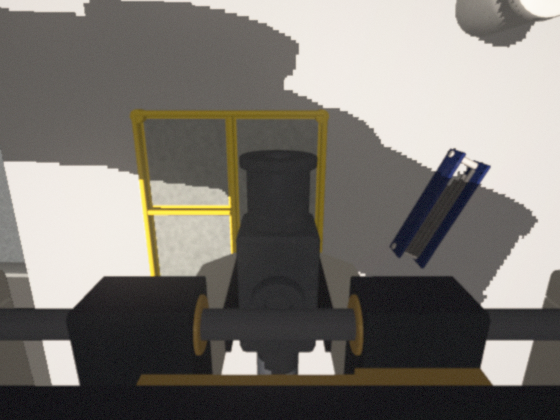

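The valve hangs lined up over the yellow long compartment (tray corners at (138,115) and (325,115)). Lower it.

Request:
carry_out(
  increments=[0,-1,-40,0,0,0,0,-1,-30,0,0,0,0,0,-15,0,0,0,0,0,-6,0,0,0,0,0,-3,0,0,0,0,0,-1,0,0,0,0,0,0,0,0,0,0,0,0,0,0,0],
)

```text
clock: 7.2
position: [0.5335, -0.153, 0.0182]
ee_rot: [2.2, 2.242, 0.001]
force: [0.3, 1.2, -0.7]
width: 0.391
gripper_force: 25.0
```

```bash
python3 - <<'E'
from h import *
tool()
im,c=load('w2')
print([(onz(c,*q,.012)*1000).round(1) for q in((135,112),(327,112))],'hex',[(onz(c,*q,.02)*1000).round(1) for q in((455,152),(487,166),(395,247),(423,265))])
E
```

```text
t 7.2 tcp [ 533.5 -153.    18.2] closeyaw 1.1 z [ 0.001 -0.    -1.   ] q7 0.45 w 36.0 F [ 0.3  1.2 -0.7] gf 25.0
[array([430.2, -77.7,  12. ]), array([565.2, -74.9,  12. ])] hex [array([655.9, -99.8,  20. ]), array([ 680.4, -109.2,   20. ]), array([ 622.6, -173.1,   20. ]), array([ 646.3, -187.9,   20. ])]
```

Request:
carry_out(
  increments=[0,0,-1,0,0,0,0,0,-1,0,0,0,0,0,0,0,0,0,0,0,0,0,0,0],
)

```text
clock: 7.7
position: [0.5333, -0.1529, 0.0166]
ee_rot: [2.2, 2.242, 0.001]
force: [-2.2, 1.2, 11.7]
width: 0.394
gripper_force: 25.0
```

Request:
carry_out(
  increments=[0,0,0,0,0,0,0,0,0,0,0,0,0,0,0,0,0,0,0,0,0,0,0,0,0,0,20,0,0,0,0,0,40,0,0,0,0,0,30,0,0,0],
  grip=0.3,
)

```text
clock: 8.57
position: [0.5334, -0.153, 0.107]
ee_rot: [2.2, 2.242, 0.0]
force: [0.7, 0.8, -0.4]
width: 0.699
gripper_force: 0.0
```

Request:
carry_out(
  increments=[30,2,0,0,0,-0.11,30,2,0,0,0,-0.11,30,2,0,0,0,-0.11,29,2,0,0,0,-0.11,0,0,0,0,0,0,0,0,0,0,0,0],
  grip=0,
)

```text
clock: 9.32
position: [0.6513, -0.1451, 0.1053]
ee_rot: [-2.635, -1.709, 0.002]
force: [-1.1, -0.6, -1.0]
width: 0.999
gripper_force: 0.0
```

```bash
python3 - <<'E'
from h import *
tool();snap('top','t2')
E
```

```text
t 9.32 tcp [ 651.3 -145.1  105.3] closeyaw -24.1 z [-0.001 -0.    -1.   ] q7 -0.01 w 91.9 F [-1.1 -0.6 -1. ] gf 0.0
```

View pics/t2.png

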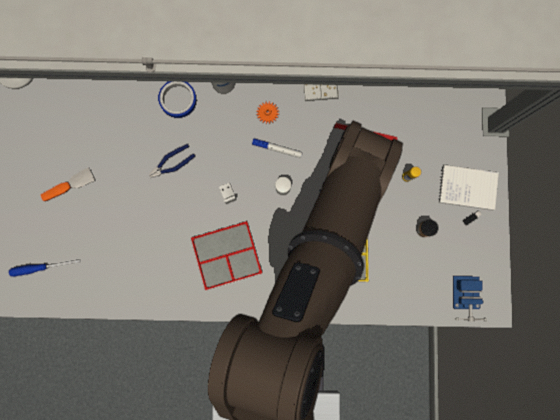

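The arm hides the tray here, and the other stock is undisturbed. Descend on the hex keys.

Request:
carry_out(
  increments=[0,0,-45,0,0,0,0,0,-30,0,0,0,0,0,-14,0,0,0,0,0,-6,0,0,0,0,0,0,0,0,0,0,0,0,0,0,0],
)

```text
clock: 10.12
position: [0.6529, -0.1451, 0.0119]
ee_rot: [2.636, 1.708, 0.002]
force: [0.3, 0.8, -0.6]
width: 0.998
gripper_force: 0.0
```

Request:
carry_out(
  increments=[0,0,0,0,0,0,0,0,0,0,0,0,0,0,0,0,0,0,0,0,0,0,0,0,0,0,0,0,0,0,0,0,0,0,0,0,0,0,0,0,0,0,0,0,0,0,0,0],
  grip=1,
  newtons=25,
)

```text
clock: 11.12
position: [0.6523, -0.1449, 0.0108]
ee_rot: [2.636, 1.708, 0.0]
force: [1.1, 0.3, -0.5]
width: 0.258
gripper_force: 25.0
```

Request:
carry_out(
  increments=[0,0,10,0,0,0,0,0,30,0,0,0,0,0,45,0,0,0,0,0,35,0,0,0,0,0,0,0,0,0],
)

```text
clock: 11.75
position: [0.6541, -0.1456, 0.1346]
ee_rot: [2.633, 1.706, 0.007]
force: [0.1, -0.1, -1.0]
width: 0.255
gripper_force: 25.0
```

```bash
python3 - <<'E'
from h import *
tool();snap('wrist','w3')
E
```

```text
t 11.75 tcp [ 654.1 -145.6  134.6] closeyaw -24.1 z [ 0.006 -0.001 -1.   ] q7 -0.02 w 23.4 F [ 0.1 -0.1 -1. ] gf 25.0
```

View pics/w3.png

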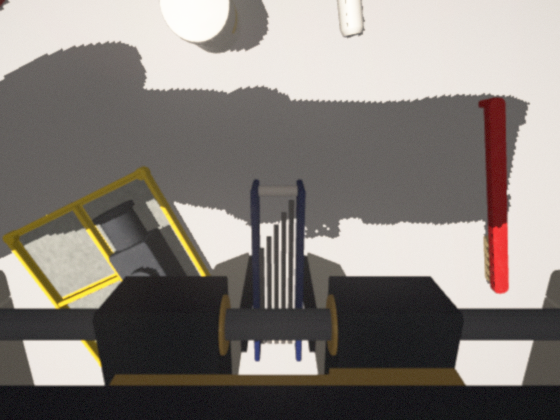

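Hex key set held squarely (u 250–303), and the valve lies in the yellow tray. Carry to the red tray.

Request:
carry_out(
  increments=[-13,29,0,0,0,0.073,-13,29,0,0,0,0.073,-13,29,0,0,0,0.073,-13,29,0,0,0,0.073,-13,29,0,0,0,0.073,-13,29,0,0,0,0.073,-13,29,0,0,0,0.073,-13,29,0,0,0,0.073,-13,29,0,0,0,0.073,-14,30,0,0,0,0.073,0,0,-20,0,0,0,0,0,0,0,0,0],
)

```text
clock: 13.3
position: [0.5193, 0.1458, 0.1089]
ee_rot: [-1.851, -2.536, 0.006]
force: [0.0, -0.5, -0.3]
width: 0.257
gripper_force: 25.0
```

```bash
python3 - <<'E'
from h import *
tool();snap('wrist','w4')
E
```

```text
t 13.3 tcp [519.3 145.8 108.9] closeyaw 17.7 z [-0.004 -0.002 -1.   ] q7 0.08 w 23.6 F [ 0.  -0.5 -0.3] gf 25.0
```

View pics/w4.png

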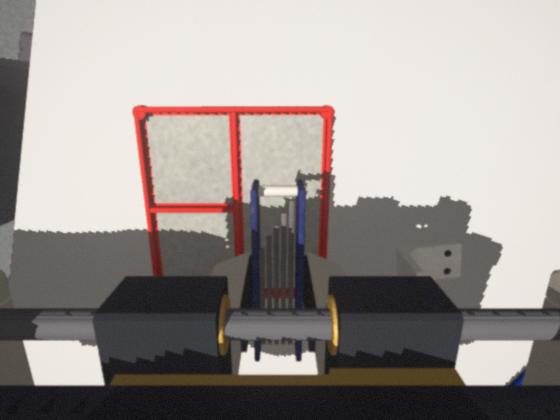

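Tray edges line up with the picture, and the hex set hangs over the long compartment. Lower it.

Request:
carry_out(
  increments=[0,0,-40,0,0,0,0,0,-30,0,0,0,0,0,-15,0,0,0,0,0,-7,0,0,0,0,0,-2,0,0,0,0,0,-1,0,0,0,0,0,-1,0,0,0,0,0,0,0,0,0,0,0,0,0,0,0],
)

```text
clock: 14.48
position: [0.5213, 0.1462, 0.0149]
ee_rot: [1.853, 2.537, 0.0]
force: [0.3, -0.0, -1.1]
width: 0.256
gripper_force: 25.0
```

```bash
python3 - <<'E'
from h import *
tool()
im,c=load('w4')
P=[(onz(c,*q,.012)*1000) for q in((134,105),(333,106))];print(P)
a=P[1]-P[0];print(np.hypot(*a[:2]),np.degrees(np.arctan2(a[1],a[0])))
E
```

```text
t 14.47 tcp [521.3 146.2  14.9] closeyaw 17.7 z [ 0.  0. -1.] q7 0.12 w 23.5 F [ 0.3 -0.  -1.1] gf 25.0
[array([399.70928948, 190.01437214,  12.        ]), array([530.88263798, 231.34265813,  12.        ])]
137.5299043111699 17.48787687401918
```

Request:
carry_out(
  increments=[0,0,-1,0,0,0,0,0,0,0,0,0],
)

```text
clock: 14.72
position: [0.5214, 0.1462, 0.0146]
ee_rot: [1.853, 2.537, 0.001]
force: [-3.7, -1.0, 11.6]
width: 0.257
gripper_force: 25.0
```

Request:
carry_out(
  increments=[0,0,0,0,0,0,0,0,0,0,0,0,0,0,0,0,0,0,0,0,0,0,0,0,0,0,20,0,0,0,0,0,45,0,0,0,0,0,50,0,0,0],
  grip=0.35,
)

```text
clock: 15.6
position: [0.5206, 0.1459, 0.1295]
ee_rot: [-1.853, -2.536, 0.002]
force: [0.5, 0.7, -1.0]
width: 0.654
gripper_force: 0.0
```

Request:
carry_out(
  increments=[29,-30,0,0,0,0,29,-30,0,0,0,0,29,-30,0,0,0,0,29,-30,0,0,0,0,29,-32,0,0,0,0,0,0,0,0,0,0,0,0,0,0,0,0],
  grip=0,
)

```text
clock: 16.48
position: [0.6657, -0.0054, 0.1283]
ee_rot: [-1.853, -2.536, 0.0]
force: [-0.5, 0.8, -0.1]
width: 0.999
gripper_force: 0.0
```

```bash
python3 - <<'E'
from h import *
tool()
im,c=load('w3');print((onz(c,196,8,.07)*1000).round(1))
snap('wrist','w5')
E
```

```text
t 16.48 tcp [665.7  -5.4 128.3] closeyaw 17.7 z [-0.001  0.001 -1.   ] q7 0.39 w 91.9 F [-0.5  0.8 -0.1] gf 0.0
[665.4  -7.5  70. ]
```

View pics/w5.png

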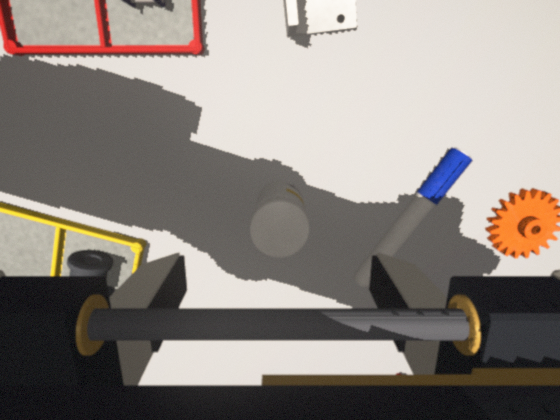

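The white jar lid is at (279,222), centred between the fingers. The marker lies near the right finger, but it is only 21 mm high and the tips stop at 35 mm.

Request:
carry_out(
  increments=[0,-1,-40,0,0,0,0,0,-30,0,0,0,0,0,-15,0,0,0,0,0,-8,0,0,0,0,0,0,0,0,0,0,0,0,0,0,0],
  grip=0.2,
)

```text
clock: 17.27
position: [0.667, -0.0069, 0.0368]
ee_rot: [1.852, 2.536, 0.002]
force: [0.6, -0.4, 0.3]
width: 0.796
gripper_force: 0.0
```

Request:
carry_out(
  increments=[0,0,0,0,0,0,0,0,0,0,0,0,0,0,0,0,0,0,0,0,0,0,0,0,0,0,0,0,0,0,0,0,0,0,0,0],
  grip=1,
  newtons=20,
)

```text
clock: 18.02
position: [0.6662, -0.0069, 0.0357]
ee_rot: [1.853, 2.537, 0.0]
force: [0.0, -0.1, -0.4]
width: 0.395
gripper_force: 19.9
```

Request:
carry_out(
  increments=[0,0,10,0,0,0,0,0,30,0,0,0,0,0,40,0,0,0,0,0,0,0,0,0],
)

```text
clock: 18.52
position: [0.6686, -0.0072, 0.1199]
ee_rot: [1.85, 2.532, 0.006]
force: [0.6, -0.2, -0.6]
width: 0.397
gripper_force: 19.9
```

Request:
carry_out(
  increments=[-20,10,0,0,0,0,-33,16,0,0,0,0,-33,16,0,0,0,0,-33,16,0,0,0,0,-33,16,0,0,0,0,-30,15,0,0,0,0,-17,8,0,0,0,0,0,0,-20,0,0,0,0,0,0,0,0,0,0,0,0,0,0,0],
)

```text
clock: 19.77
position: [0.4678, 0.0898, 0.0961]
ee_rot: [1.854, 2.536, -0.0]
force: [-0.1, 0.9, -0.4]
width: 0.399
gripper_force: 19.9
```

```bash
python3 - <<'E'
from h import *
tool();snap('wrist','w6')
E
```

```text
t 19.77 tcp [467.8  89.8  96.1] closeyaw 17.7 z [ 0. -0. -1.] q7 0.16 w 36.7 F [-0.1  0.9 -0.4] gf 19.9
```

View pics/w6.png

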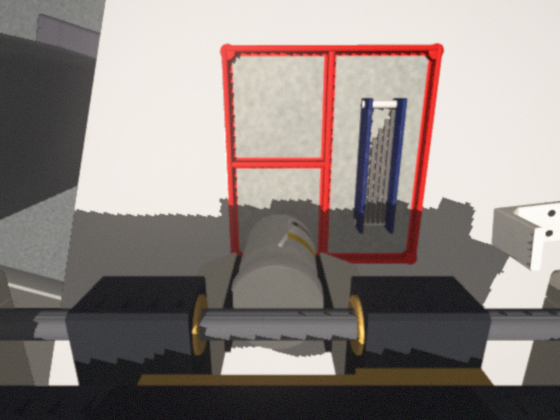

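Hex keys lie flat in the long compartment, and the white jar hangs over the -x, -y bay. Lower it.

Request:
carry_out(
  increments=[0,0,-30,0,0,0,0,0,-15,0,0,0,0,0,-6,0,0,0,0,0,-3,0,0,0,0,0,-1,0,0,0,0,0,0,0,0,0,0,0,0,0,0,0],
)

```text
clock: 20.7
position: [0.4674, 0.0902, 0.0411]
ee_rot: [1.853, 2.536, 0.001]
force: [-0.3, -0.3, 0.2]
width: 0.395
gripper_force: 19.9
```

Request:
carry_out(
  increments=[0,0,-1,0,0,0,0,0,0,0,0,0],
)

```text
clock: 20.95
position: [0.4672, 0.0901, 0.0397]
ee_rot: [-1.853, -2.537, 0.0]
force: [-0.1, 0.5, -0.1]
width: 0.391
gripper_force: 19.9
```

Request:
carry_out(
  increments=[0,0,-1,0,0,0,0,0,0,0,0,0],
)

```text
clock: 21.2
position: [0.4676, 0.0902, 0.0393]
ee_rot: [1.853, 2.536, 0.001]
force: [-2.0, 0.1, 8.9]
width: 0.396
gripper_force: 20.0
```

Request:
carry_out(
  increments=[0,0,0,0,0,0,0,0,0,0,0,0,0,0,0,0,0,0,0,0,0,0,0,0,0,0,20,0,0,0,0,0,40,0,0,0,0,0,45,0,0,0],
  grip=0.37,
)

```text
clock: 22.08
position: [0.4666, 0.0899, 0.1445]
ee_rot: [-1.853, -2.536, 0.002]
force: [1.0, 1.1, 0.3]
width: 0.632
gripper_force: 0.0
```

Request:
carry_out(
  increments=[18,4,0,0,0,-0.16,18,4,0,0,0,-0.16,18,4,0,0,0,-0.16,18,4,0,0,0,-0.16,18,4,0,0,0,-0.16,18,4,0,0,0,-0.16,18,4,0,0,0,-0.16,18,4,0,0,0,-0.16,18,6,0,0,0,-0.155,0,0,0,0,0,0,0,0,0,0,0,0],
  grip=0.2,
)

```text
clock: 23.45
position: [0.6284, 0.1278, 0.1434]
ee_rot: [3.063, 0.697, -0.002]
force: [-0.5, 0.9, 0.7]
width: 0.798
gripper_force: 0.0
```

```bash
python3 - <<'E'
from h import *
tool();snap('wrist','w7')
E
```

```text
t 23.45 tcp [628.4 127.8 143.4] closeyaw -64.4 z [-0.001 -0.    -1.   ] q7 -1.05 w 73.4 F [-0.5  0.9  0.7] gf 0.0
```

View pics/w7.png

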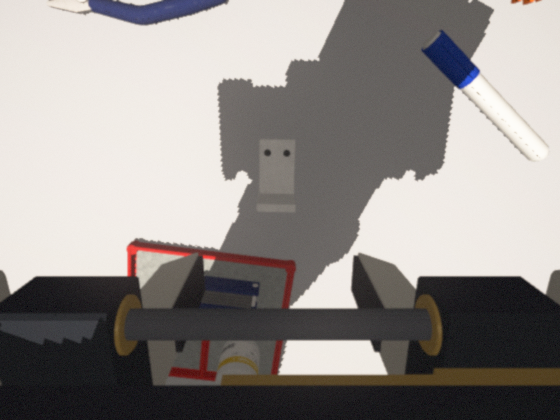

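The bracket is square to the picture: far foot edge at v=139 (u 260–295), wall top at v 204–212 (u 257–296).

```bash
python3 - <<'E'
from h import *
im,c=load('w7')
g=cv2.cvtColor(im,cv2.COLOR_RGB2GRAY);print(g[185:222,270:285].mean(1).round())
for q,z in(((276.5,208),.045),((257,208),.045),((296,208),.045),((277.5,139),.006)):print(q,(onz(c,*q,z)*1000).round(1))
E
```

```text
[126. 124. 125. 125. 125. 126. 125. 124. 117. 107. 105. 104. 105. 105.
 105. 106. 105. 106. 109. 116. 124. 126. 126. 126. 126. 126. 120. 109.
 104. 103. 103. 102. 102. 103. 102. 102. 103.]
(276.5, 208) [629.7 130.3  45. ]
(257, 208) [623.3 143.6  45. ]
(296, 208) [636.1 116.9  45. ]
(277.5, 139) [672.6 150.1   6. ]
```

Wall width 29.6 mm and wall-to-toe 47 mm both match. Grip.

Request:
carry_out(
  increments=[1,2.5,-50,0,0,0,0,0,-45,0,0,0,0,0,-20,0,0,0,0,0,-10,0,0,0,0,0,0,0,0,0,0,0,0,0,0,0],
)

```text
clock: 24.25
position: [0.6312, 0.1307, 0.0202]
ee_rot: [-3.064, -0.693, -0.004]
force: [-0.3, 0.2, 0.5]
width: 0.8
gripper_force: 0.0
```

Request:
carry_out(
  increments=[0,0,0,0,0,0,0,0,0,0,0,0,0,0,0,0,0,0,0,0,0,0,0,0,0,0,0,0,0,0,0,0,0,0,0,0,0,0,0,0,0,0],
  grip=1,
  newtons=15,
)

```text
clock: 25.12
position: [0.6302, 0.1306, 0.0187]
ee_rot: [3.064, 0.693, -0.0]
force: [0.8, 0.0, -0.8]
width: 0.323
gripper_force: 15.0
```

Request:
carry_out(
  increments=[0,0,10,0,0,0,0,0,30,0,0,0,0,0,45,0,0,0,0,0,35,0,0,0,0,0,0,0,0,0],
)

```text
clock: 25.75
position: [0.6322, 0.1306, 0.1425]
ee_rot: [-3.064, -0.692, -0.009]
force: [0.7, -0.3, -0.5]
width: 0.324
gripper_force: 15.0
```

Request:
carry_out(
  increments=[-20,1,0,0,0,0.159,-20,1,0,0,0,0.159,-20,2,0,0,0,0.159,-20,1,0,0,0,0.159,-20,1,0,0,0,0.159,-20,2,0,0,0,0.159,-20,1,0,0,0,0.159,-20,1,0,0,0,0.159,-20,2,0,0,0,0.159,0,0,0,0,0,0,0,0,-20,0,0,0,0,0,0,0,0,0,0,0,0,0,0,0],
)

```text
clock: 27.38
position: [0.4507, 0.1425, 0.119]
ee_rot: [1.86, 2.531, -0.0]
force: [-0.0, -0.1, 0.2]
width: 0.322
gripper_force: 15.0
```

```bash
python3 - <<'E'
from h import *
tool();snap('wrist','w8')
E
```

```text
t 27.38 tcp [450.7 142.5 119. ] closeyaw 17.4 z [ 0. -0. -1.] q7 0.02 w 29.7 F [-0.  -0.1  0.2] gf 15.0
```

View pics/w8.png

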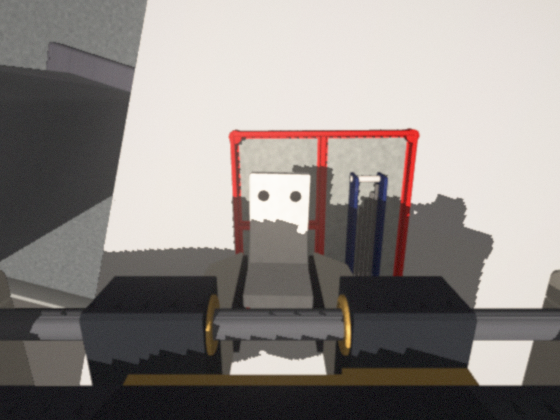

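The bracket is held upright and square over its bay. Lower it.

Request:
carry_out(
  increments=[0,0,-40,0,0,0,0,0,-35,0,0,0,0,0,-12,0,0,0,0,0,-5,0,0,0,0,0,-2,0,0,0,0,0,-1,0,0,0,0,0,0,0,0,0,0,0,0,0,0,0],
)

```text
clock: 28.42
position: [0.4504, 0.1427, 0.0241]
ee_rot: [1.858, 2.533, 0.001]
force: [1.2, 0.1, -0.3]
width: 0.323
gripper_force: 15.0
```

Request:
carry_out(
  increments=[0,0,-1,0,0,0,0,0,0,0,0,0],
)

```text
clock: 28.68
position: [0.4501, 0.1426, 0.0227]
ee_rot: [-1.858, -2.533, 0.0]
force: [0.2, 0.3, -0.6]
width: 0.327
gripper_force: 15.0
```

Request:
carry_out(
  increments=[0,0,-1,0,0,0,0,0,0,0,0,0],
)

```text
clock: 28.92
position: [0.4503, 0.1425, 0.0224]
ee_rot: [-1.859, -2.533, -0.001]
force: [-3.3, -1.5, 13.2]
width: 0.321
gripper_force: 15.0
```

Request:
carry_out(
  increments=[0,0,0,0,0,0,0,0,0,0,0,0,0,0,0,0,0,0,0,0,0,0,0,0,0,0,20,0,0,0,0,0,40,0,0,0,0,0,60,0,0,0],
  grip=0.5,
)

```text
clock: 29.8
position: [0.4491, 0.1422, 0.142]
ee_rot: [-1.858, -2.532, 0.005]
force: [1.6, 0.8, 0.1]
width: 0.499
gripper_force: 0.0
```

Request:
carry_out(
  increments=[10,-43,0,0,0,-0.154,10,-43,0,0,0,-0.154,10,-43,0,0,0,-0.154,10,-43,0,0,0,-0.154,10,-43,0,0,0,-0.154,10,-43,0,0,0,-0.154,10,-43,0,0,0,-0.154,10,-43,0,0,0,-0.154,10,-43,0,0,0,-0.154,9,-43,0,0,0,-0.154,9,-43,0,0,0,-0.154,9,-41,0,0,0,-0.154,0,0,0,0,0,0,0,0,0,0,0,0],
  grip=0.1,
)

```text
clock: 31.55
position: [0.5671, -0.3707, 0.1412]
ee_rot: [-3.14, -0.045, 0.001]
force: [0.1, 0.1, -0.2]
width: 0.899
gripper_force: 0.0
```

```bash
python3 - <<'E'
from h import *
tool();snap('wrist','w9')
E
```

```text
t 31.55 tcp [ 567.1 -370.7  141.2] closeyaw -88.3 z [-0.001  0.001 -1.   ] q7 -0.59 w 82.7 F [ 0.1  0.1 -0.2] gf 0.0
```

View pics/w9.png

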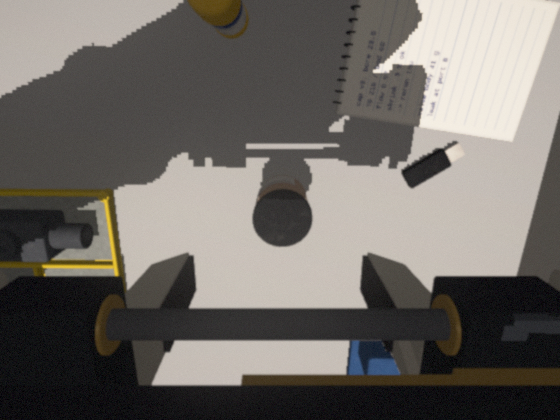

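Dark jar lid at (282,216), well between the fingers.

```bash
python3 - <<'E'
from h import *
im,c=load('w9');print((onz(c,282,216,.062)*1000).round(1))
E
```

```text
[ 569.2 -373.1   62. ]
```

Request:
carry_out(
  increments=[1,-2,-45,0,0,0,0,0,-40,0,0,0,0,0,-18,0,0,0,0,0,-9,0,0,0,0,0,0,0,0,0,0,0,0,0,0,0],
)

```text
clock: 32.35
position: [0.5689, -0.374, 0.0312]
ee_rot: [3.14, 0.044, 0.003]
force: [0.2, -1.0, 0.7]
width: 0.895
gripper_force: 0.0
```

Request:
carry_out(
  increments=[0,0,0,0,0,0,0,0,0,0,0,0,0,0,0,0,0,0,0,0,0,0,0,0,0,0,0,0,0,0,0,0,0,0,0,0],
  grip=1,
  newtons=20,
)

```text
clock: 33.1
position: [0.5682, -0.3735, 0.0297]
ee_rot: [3.141, 0.043, -0.0]
force: [-0.2, -0.5, 0.0]
width: 0.43
gripper_force: 20.0
```

Request:
carry_out(
  increments=[0,0,10,0,0,0,0,0,30,0,0,0,0,0,45,0,0,0,0,0,10,0,0,0,0,0,0,0,0,0],
)

```text
clock: 33.72
position: [0.5685, -0.3735, 0.1255]
ee_rot: [3.141, 0.044, 0.002]
force: [0.4, -0.3, -0.8]
width: 0.433
gripper_force: 20.0
```

Request:
carry_out(
  increments=[-12,20,0,0,0,0,-18,32,0,0,0,0,-18,32,0,0,0,0,-18,32,0,0,0,0,-18,32,0,0,0,0,-19,36,0,0,0,0,0,0,0,0,0,0,0,0,-30,0,0,0,0,0,0,0,0,0,0,0,0,0,0,0],
)

```text
clock: 34.98
position: [0.4651, -0.1902, 0.0949]
ee_rot: [3.141, 0.042, -0.001]
force: [0.3, 0.2, -0.7]
width: 0.434
gripper_force: 20.0
```

```bash
python3 - <<'E'
from h import *
tool();snap('wrist','w10')
E
```

```text
t 34.98 tcp [ 465.1 -190.2   94.9] closeyaw -88.5 z [-0.001 -0.001 -1.   ] q7 -0.72 w 40.0 F [ 0.3  0.2 -0.7] gf 20.0
```

View pics/w10.png

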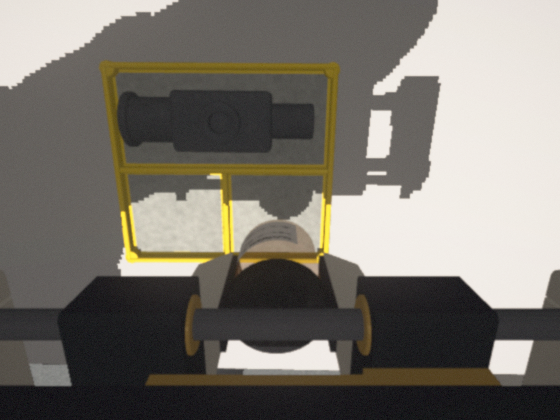

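The valve lies flat in the long compartment, and the dark jar is over the right-hand small bay. Lower it.

Request:
carry_out(
  increments=[0,0,-30,0,0,0,0,0,-18,0,0,0,0,0,-7,0,0,0,0,0,-3,0,0,0,0,0,-2,0,0,0,0,0,-1,0,0,0,0,0,0,0,0,0],
)

```text
clock: 35.9
position: [0.4654, -0.1894, 0.034]
ee_rot: [3.141, 0.044, 0.001]
force: [0.5, -0.3, -1.1]
width: 0.437
gripper_force: 20.0
```

Request:
carry_out(
  increments=[0,0,-1,0,0,0,0,0,0,0,0,0],
)

```text
clock: 36.15
position: [0.4655, -0.1895, 0.0335]
ee_rot: [-3.141, -0.043, -0.002]
force: [-1.8, 2.0, 11.3]
width: 0.433
gripper_force: 20.1
```

Contact. Release, lift, and swing clear to the left for a check from the top.

Request:
carry_out(
  increments=[0,0,0,0,0,0,0,0,0,0,0,0,0,0,0,0,0,0,0,0,0,0,0,0,0,0,20,0,0,0,0,0,50,0,0,0,0,0,60,0,0,0,0,0,50,0,0,0],
  grip=0.3,
)

```text
clock: 37.15
position: [0.4651, -0.1897, 0.2147]
ee_rot: [3.141, 0.043, 0.001]
force: [1.4, -0.1, -0.6]
width: 0.699
gripper_force: 0.0
```

Request:
carry_out(
  increments=[-5,-30,0,0,0,0,-10,-40,0,0,0,0,-10,-40,0,0,0,0,-10,-40,0,0,0,0,-10,-40,0,0,0,0,-10,-40,0,0,0,0,-10,-40,0,0,0,0,0,0,0,0,0,0,0,0,0,0,0,0],
)

```text
clock: 38.28
position: [0.4002, -0.4588, 0.2124]
ee_rot: [-3.14, -0.043, 0.0]
force: [0.4, 0.5, -0.4]
width: 0.696
gripper_force: 0.0
```

```bash
python3 - <<'E'
from h import *
tool()
a,_=snap('top','t3');b,_=snap('scene','s3')
x=cv2.resize(a[130:300,110:450],(800,400),interpolation=cv2.INTER_CUBIC)
cv2.imwrite('pics/t3c.png',x[:,:,::-1])
E
```

```text
t 38.27 tcp [ 400.2 -458.8  212.4] closeyaw -88.4 z [-0.     0.001 -1.   ] q7 -0.34 w 64.0 F [ 0.4  0.5 -0.4] gf 0.0
```

View pics/t3c.png

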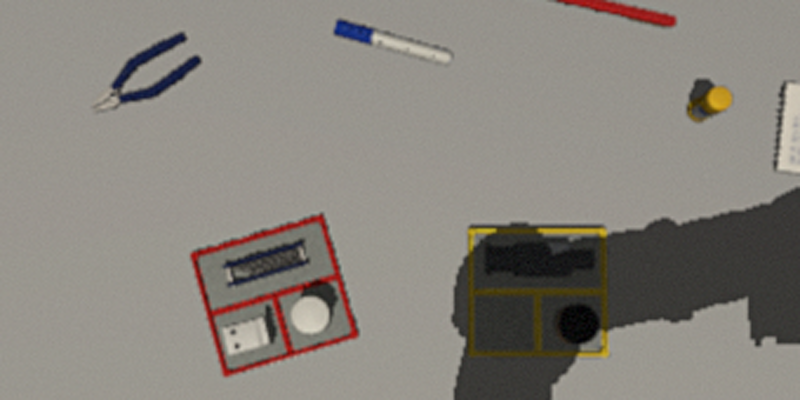

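All five pieces sit in their compartments: hex keys, bracket and white jar in the red tray, valve and dark jar in the yellow. The marker, cutter and glue stick have not moved.

```bash
python3 -c "
from cell import arm
print(arm.sign_off())"
```

```text
the job is handed in; nothing more can be done
None
```

Both kits are made up and the job is handed in at about 38 s; the last top view showed all five pieces in their compartments and the bystanders unmoved, but the judge's result was not returned.

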